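# Roll the shaft blank into the V-blocks and set it against the end stop

## Robot

A 6-joint arm with a two-finger parallel gripper is mounted at the origin on the work surface. World frame = base frame: x ahead of the robot, y to its left, z up, the work surface at z = 0. Lengths are in m, angles in degrees, forces in N, time in s.
With the tool pointing down it reaches from about 0.25 to 0.725 m from the base axis. Payload 9.7 kg.
Tool frame: the origin (TCP) lies at the very end of the fingers, on their centre line; the grasp point (between the pads) lies 19 mm behind it (bot.grip_depth is the distance from the TCP to the grasp point, in m); z points along the fingers, y is the direction in which the jaws open and shut (so a half turn about z gives the same grasp; the last joint's range is limited). The gripper opens to 85 mm and grips with 20 to 120 N. Pads are 22 mm wide; open, the fingers measure 114 mm over their backs; the gripper's body (76 mm by 85 mm) begins 54 mm behind the grasp point. The pads swing forward as they close: fully open they stand 13 mm farther back than shut.
Start: joints at [63.14, 4.979, 10.078, 95.1, 0, 90], TCP at [0.248, 0.491, 0.231] pointing down, gripper open.
Joint ranges: [-179.16, 179.16], [-48.56, 103.87], [-65.8, 70.77], [-126.05, 130.52], [-82.76, 87.17], [-180, 180]. Speed limits (degrees/s): [127.2, 127.2, 147.25, 180, 180, 180].

## Interface

Orientations are given as [roll, pitch, yaw] about the fixed x, y, z axes, in that order (R = Rz(yaw) Ry(pitch) Rx(roll)).
In Python, from workcell import bot, viewer gives the robot as it stands.
- The arm moves only by the tool arm_command, never from a script. Its argument "motion" is a list of rows, each a list of 3 entries, a list of its own where there are three numbers: the opening, from 0 (shut) to 1 (fully open), then the shift along the tool's x, y, z in units of 60 mm (1.0 is 60 mm), then the turn, a rotation vector about the tool's x, y, z in units of 6 degrees (1.0 is 6 degrees). A call has 1 to 12 rows; each row shifts and turns the commanded pose from where the row before left it, along the tool's axes as they then stand; what a row does not reach is not made up. A row lasts 1/8 s, in which the tool goes at most 62.5 mm and 10.7 degrees, less where a joint would pass 70% of its speed; a pose out of reach is approached as far as the arm can. A call is refused whole if a number of a shift passes 1 or a number of a turn 1, either way. A call with a gripper value outside its range is refused whole. The fingers move at their own pace and stop on an object; "newtons" is the grip in N (left out, the last holds). Time passes only in rows, so rows that do not move let the fingers close. It gives the time, the measured TCP pose, the force and the opening at its end, in the units of the state.
- bot.get_obs(): the state, without advancing time (a new reading comes with each control period).
- viewer.camera(name): name is "scene" or "top" or "wrist"; returns the picture (420x560x3 uint8, blue, green, red); there is no depth.
- viewer.calibration(name): a dict with "fx", "fy", "cx", "cy" (pixels), "T" (4x4, takes a point from camera to world coordinates). Camera axes: x right, y down, z forward; pixel columns grow to the right and rows downward; lengths in m; the calibration is good to about 2 mm. A picture is of the moment at which its call begins: read the wrist's pose just before it. calibration takes no time and is no camera call; for the wrist camera it gives the pose at the moment of the call.
- bot.job_done(): hands the job in, once; it reports no verdict.
The state is a dict: "time": time; "q": joint angles; "qd": joint speeds; "joint_efforts": joint torques, N m; "ee_pos": TCP position; "tcp_rot": TCP orientation; "wrist_force": force on the tool from outside, world axes, zero at the start; "torque": the same for the moment, N m; "opening": finger opening in m.
Only numpy, scipy, OpenCV 4.12 (cv2) and the standard library are available. Lean on these libraries where they do the work, as an engineer would, in place of code of your own. Each camera call takes 0.05 s, during which the arm holds its last target.

## Task

Load the long round bar for drilling without gripping it: push it from behind so that it rolls along the wooden loading board, drops into the pair of V-blocks and lies in both of them, then push on its free end so that it slides along the V-blocks until its other end is up against the screw head of the end stop. Do not lift or carry the bar or let it fall off the jig, leave everything else on the bench where it is, and finish with the hand clear.

Things in the scene. Friction and masses are not known exactly. Their poses are not given: they have to be found in the camera images.
- jig: Fixed drilling jig. Origin at bench height straight below the V axis, half-way between the two V-blocks; y runs along the V groove (left, to the end stop), x across it, away from the robot. Steel base plate 10 mm thick, x -250 to 70, y -180 to 220 mm; on it the wooden loading board (robot side) and the V-blocks, all tops level, 50 mm above the bench.
- board_mid (a point): Middle of the loading board's flat top, 50 mm above the bench; axes as the jig's. The board is 213 mm (x) by 360 mm (y); in the jig's frame x -244 to -31, y -170 to 190 mm. A bar lying on it has its axis 68 mm above the bench.
- v_axis (a point): Point on the axis that the bar has when seated, half-way between the two V-blocks, 57.5 mm above the bench; axes as the jig's. Each steel block is 60 mm across (x +-30), 36 mm long (y), centred at y = -55 and +55 mm, top 50 mm above the bench, with a 90 degree groove 36 mm wide and 18 mm deep. Going in, the bar drops 10.5 mm.
- stop: Fixed end stop, an upright 62 mm steel angle on the base plate; its hex screw head (19 mm across, on the seated bar's axis) points along the jig's -y at the bar. Origin straight below the face of the head, on the base plate (10 mm above the bench), axes as the jig's; the face is 47.5 mm above it. Its place along the groove varies.
- bar: The long round bar: aluminium shaft blank, 36 mm diameter, 220 mm long, 0.5 to 0.8 kg, loose on the loading board, roughly parallel to the groove. Origin at its middle, on its axis; its y axis runs along it (left end +y), x and z turn as it rolls. It rolls freely on the board; in the V-blocks it slides endwise against about 3 to 10 N.
- bar_left (a point): Centre of the bar's left end face (the end towards the end stop), 110 mm from the bar's middle.
- bar_right (a point): Centre of the bar's right end face (the free end, to be pushed), 110 mm from the bar's middle.
- offcut: Bystander: steel offcut of 32 mm diameter, 62 mm tall, standing upright on the loading board to the left of the bar. Origin at the centre of its foot.
- short_bar: Bystander: shorter round bar, 36 mm diameter, 110 mm long, lying on the bench left of the jig; it rolls if touched. Origin at its middle on its axis.
- chuck_key: Bystander: drill chuck key, T-shaped, 84 mm long and 21 mm high, lying on the bench right of the jig. Origin under the T end.
- try_square: Bystander: try square with wooden stock, 170 x 100 mm, 18 mm high, lying flat on the bench on the left. Origin under the middle of its stock.
- oil_bottle: Bystander: grey oil bottle, 60 mm diameter, 170 mm tall, behind the jig. Origin at the centre of its foot.
- grease_tin: Bystander: steel tin, 84 mm diameter, 85 mm tall, behind the jig. Origin at the centre of its foot.
- hammer: Bystander: hammer lying on the bench on the right, nearer the robot. Origin under its middle.
- bench_brush: Bystander: bench brush lying on the right towards the back. Origin under its middle.

How it is judged (in metres and radians):
On the way, in this order (a step that is already met when the one before it is completed fails the run):
1. the bar is rolled along the board: it turns over at least 0.8 rad about its axis before it gets to the V-blocks (angle between bar's own z axis and vertical above 0.8 rad and x of bar in the frame of jig below -0.02 m and height (world z) of bar between 0.062 and 0.075 m), for 0.02 s.
2. the bar lies in both V-blocks (x of bar in the frame of jig between -0.004 and 0.004 m and height (world z) of bar between 0.0545 and 0.0605 m and angle between the y axis of bar and the y axis of jig, either way round below 0.03 rad), for 0.1 s.
At the end, for the whole second after the job is handed in: The bar lies still in both V-blocks (axis within 4 mm of the V axis across, within 3 mm in height, within 0.03 rad in direction) with its left end against the end stop's screw head (gap under 3 mm) (all of step 2 and y of bar_left in the frame of stop above -0.003 m and linear speed of bar below 0.01 m/s); the robot touches nothing.
It fails at once if the bar is lifted or carried (its middle more than 12 mm, or an end more than 20 mm, above where it lies on the board) (height (world z) of bar above 0.08 m or height (world z) of any of bar_left, bar_right above 0.088 m).
It fails at once if the bar falls off the board or the V-blocks (height (world z) of bar below 0.048 m).
It fails at once if a bystander is moved by more than 20 mm (distance of any of offcut, short_bar, chuck_key, try_square, oil_bottle, grease_tin, hammer, bench_brush from where it was at the start of the episode above 0.02 m).
It also fails if it takes over 54 s, if anything falls off the work surface, if the arm or the gripper's body presses on something with over 40 N, if the wrist force passes 120 N, or if a joint passes its speed limit or range.

## Working session

There is one attempt and no reset: what is moved stays moved. The work goes in short steps, Python scripts to look and compute and a tool call to move; the robot and the scene stay as the last step left them, time stands still between calls to the robot, and variables do not carry over. Pictures are saved under pics/ and viewed, and the job is handed in when it is done.

Besides the shell and the picture viewer there is one more tool, called after ">>>" in YAML: its name, and indented under it one key for each argument. arm_command: Moves the arm, as the interface text tells. Its arguments: {"type":"object","properties":{"motion":{"type":"array"},"newtons":{"type":"number"}},"required":["motion"]}

```bash
mkdir -p pics; ls
python3 - <<'E'
from workcell import bot, viewer
import cv2
for n in ["scene","top"]:
    im=viewer.camera(n); cv2.imwrite(f"pics/{n}0.png",im)
    c=viewer.calibration(n); print(n,c["fx"],c["fy"],c["cx"],c["cy"]); print(c["T"])
print(bot.get_obs())
E
```

```text
pics
scene 418.9537313816423 418.9537313816423 283.12587111940917 208.95489732732295
[[-0.08118682  0.67279333 -0.73536238  1.31284338]
 [ 0.99669081  0.05777493 -0.05717938  0.07554804]
 [ 0.0040156  -0.73757114 -0.67525749  0.78406475]
 [ 0.          0.          0.          1.        ]]
top 398.24758377110646 398.24758377110646 285.95665878417793 209.046102892958
[[ 0.01695407 -0.99814505  0.05847246  0.4406485 ]
 [-0.99975317 -0.01608352  0.01532684  0.002774  ]
 [-0.01435797 -0.05871788 -0.99817136  1.21095865]
 [ 0.          0.          0.          1.        ]]
{'time': 0.1, 'q': array([ 6.31399631e+01,  5.00757518e+00,  1.00390356e+01,  9.50998593e+01,
       -5.07360634e-04,  8.99999224e+01]), 'qd': array([ 0.01781168, -0.13421475,  0.02860495,  0.13450755,  0.00051934,
        0.0021645 ]), 'joint_efforts': array([-1.31960228e-04, -5.21561694e+01,  4.65653872e+01,  1.60744437e-02,
        2.24921172e-05,  1.64366321e-05]), 'ee_pos': array([0.2484051 , 0.49047521, 0.23065792]), 'tcp_rot': array([-1.79931601e+02,  5.07267691e-04,  1.53140041e+02]), 'wrist_force': array([-1.08863157,  0.42909722,  0.70852023]), 'torque': array([ 0.00537737, -0.01018794, -0.00522053]), 'opening': 0.08543970550997192}
```

View pics/scene0.png

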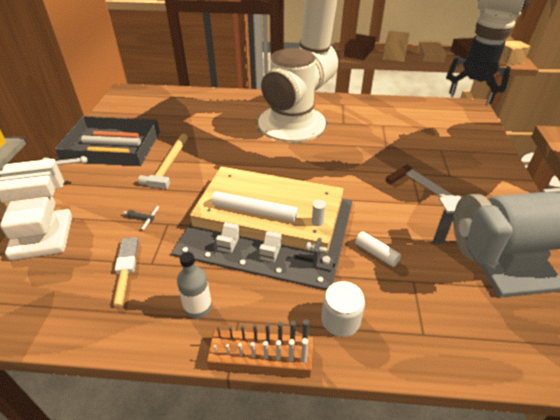

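View pics/top0.png

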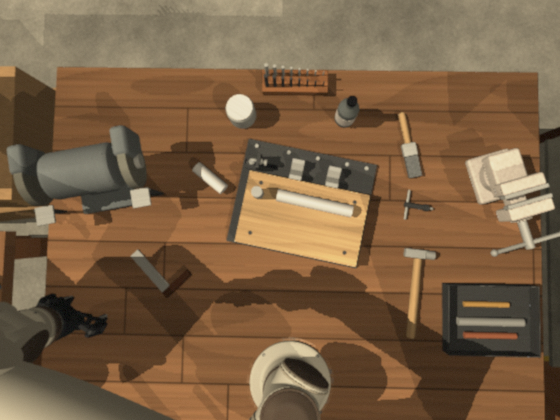

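The scene picture shows the jig at about (265,225) and the bar at (255,207). In the top picture the jig is at (302,203) and the bar runs from about (277,197) to (355,210), with the offcut at (257,191). Next I'll enlarge both.

Run:
```python
import cv2
a=cv2.imread("pics/top0.png")[130:280,220:390]; cv2.imwrite("pics/top0c.png",cv2.resize(a,None,fx=4,fy=4,interpolation=cv2.INTER_CUBIC)[:600])
a=cv2.imread("pics/scene0.png")[165:290,170:360]; cv2.imwrite("pics/scene0c.png",cv2.resize(a,None,fx=4,fy=4,interpolation=cv2.INTER_CUBIC))
```

```text
(no output)
```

View pics/top0c.png

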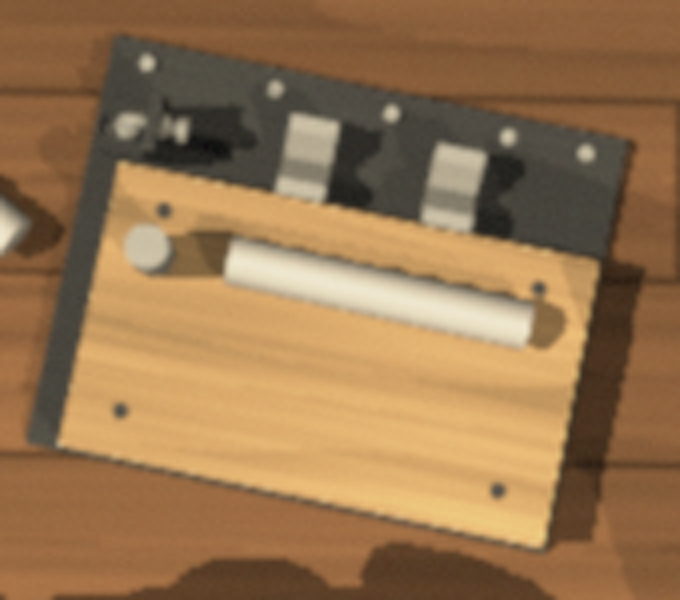

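View pics/scene0c.png

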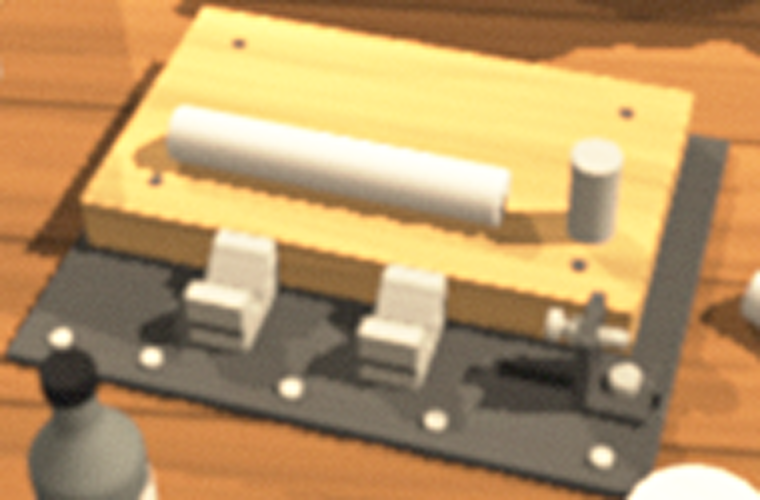

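```bash
cat > h.py <<'E'
import numpy as np
from workcell import bot, viewer
def cal(n):
    c=viewer.calibration(n); return np.array([[c["fx"],0,c["cx"]],[0,c["fy"],c["cy"]],[0,0,1]]),np.array(c["T"])
def ray(K,T,uv,z):
    d=T[:3,:3]@np.linalg.inv(K)@np.array([uv[0],uv[1],1.]); o=T[:3,3]
    return o+d*(z-o[2])/d[2]
def proj(K,T,p):
    q=T[:3,:3].T@(np.asarray(p)-T[:3,3]); q=K@q; return q[:2]/q[2]
E
python3 - <<'E'
from h import *
from scipy.optimize import least_squares
C={n:cal(n) for n in["top","scene"]}
t=lambda x,y:((x+.5)/4-.5+220,(y+.5)/4-.5+130)
s=lambda x,y:((x+.5)/4-.5+170,(y+.5)/4-.5+165)
obs=[("top",t(117,162),(-.031,.19,.05)),("top",t(602,260),(-.031,-.17,.05)),("top",t(548,550),(-.244,-.17,.05)),("top",t(58,446),(-.244,.19,.05)),
("top",t(117,36),(.07,.22,.01)),("top",t(632,142),(.07,-.18,.01)),("top",t(28,440),(-.25,.22,.01)),
("scene",s(205,7),(-.244,-.17,.05)),("scene",s(692,95),(-.244,.19,.05)),("scene",s(84,206),(-.031,-.17,.05)),("scene",s(633,312),(-.031,.19,.05)),("scene",s(727,140),(-.25,.22,.01)),("scene",s(5,356),(.07,-.18,.01))]
def P(v,p):
    c,sn=np.cos(v[2]),np.sin(v[2]); return np.array([v[0]+c*p[0]-sn*p[1],v[1]+sn*p[0]+c*p[1],p[2]])
def J(v,w):
    c,sn=np.cos(v[2]),np.sin(v[2]); d=np.asarray(w[:2])-v[:2]; return np.array([c*d[0]+sn*d[1],-sn*d[0]+c*d[1]])
for sel in (["top"],["scene"],["top","scene"]):
    f=lambda v:np.concatenate([proj(*C[n],P(v,p))-uv for n,uv,p in obs if n in sel])
    r=least_squares(f,[.5,-.05,-.2],loss="soft_l1"); print(sel,r.x,np.degrees(r.x[2])); print(f(r.x).reshape(-1,2).round(1).tolist())
v=r.x; np.save("jig.npy",v)
for nm,uv,z in [("barL",t(228,260),.068),("barR",t(531,326),.068),("off",t(149,247),.112),("head",t(187,130),.0575)]:
    w=ray(*C["top"],uv,z); print(nm,w,J(v,w)*1e3)
for nm,uv,z in [("barLtopedge",s(506,171),.086),("barRtop",s(176,106),.086),("off",s(597,157),.112),("head",s(549,325),.0575)]:
    w=ray(*C["scene"],uv,z); print("sc",nm,w,J(v,w)*1e3)
E
```

```text
['top'] [ 0.61610897 -0.06387402 -0.1910658 ] -10.947263802955696
[[1.0, -0.1], [0.2, 0.5], [-0.7, -0.1], [0.3, 0.0], [-0.2, -0.6], [-0.1, -0.6], [-0.4, 1.1]]
['scene'] [ 0.61910237 -0.06148701 -0.18520117] -10.611245513143603
[[-0.6, 0.4], [0.3, -0.4], [-1.2, -0.9], [0.6, 0.3], [1.1, -0.2], [-0.3, -0.0]]
['top', 'scene'] [ 0.61711714 -0.06293295 -0.18928799] -10.845402684178161
[[0.7, -0.3], [-0.1, 0.0], [-0.8, -0.6], [0.1, -0.2], [-0.5, -0.8], [-0.5, -1.1], [-0.6, 0.9], [-0.5, -0.1], [0.1, -0.7], [-1.4, -1.7], [0.0, -0.2], [0.8, -0.4], [-0.6, -0.9]]
barL [0.54880153 0.04792635 0.068     ] [-87.95462607  96.02494289]
barR [ 0.50470068 -0.17022468  0.068     ] [ -90.22054605 -126.5275757 ]
off [0.55283452 0.10117195 0.112     ] [-94.01234339 149.07833713]
head [0.64470861 0.08007033 0.0575    ] [  0.1912014  145.64062667]
sc barLtopedge [0.5441084  0.04806331 0.086     ] [-92.58969855  95.27639766]
sc barRtop [ 0.4999825  -0.16811812  0.086     ] [ -95.25082694 -125.34640535]
sc off [0.55552961 0.10296385 0.112     ] [-91.70255631 151.34534454]
sc head [0.6445518  0.07987897 0.0575    ] [7.31994250e-02 1.45423173e+02]
```

>>> arm_command:
  motion:
    - [1,[-0.63,-0.53,0],[0,0,0]]
    - [1,[-0.63,-0.53,0],[0,0,0]]
    - [1,[-0.63,-0.53,0],[0,0,0]]
    - [1,[-0.63,-0.53,0],[0,0,0]]
    - [1,[-0.63,-0.53,0],[0,0,0]]
    - [1,[-0.63,-0.53,0],[0,0,0]]
    - [1,[-0.63,-0.53,0],[0,0,0]]
    - [1,[-0.63,-0.53,0],[0,0,0]]
    - [1,[-0.63,-0.53,0],[0,0,0]]
    - [1,[-0.63,-0.53,0],[0,0,0]]
    - [1,[-0.63,-0.53,0],[0,0,0]]
    - [1,[-0.63,-0.53,0],[0,0,0]]

```text
time: 1.6
ee_pos: [0.481, -0.0564, 0.231]
tcp_rot: [180.0, -0.0, 153.1]
wrist_force: [-0.2, 0.6, 0.7]
opening: 0.0854
```

>>> arm_command:
  motion:
    - [1,[0,0,0],[0,0,1]]
    - [1,[0,0,0],[0,0,1]]
    - [1,[0,0,0],[0,0,1]]
    - [1,[0,0,0],[0,0,1]]
    - [1,[0,0,0],[0,0,1]]
    - [1,[0,0,0],[0,0,1]]
    - [1,[0,0,0],[0,0,1]]
    - [1,[0,0,0],[0,0,1]]
    - [1,[0,0,0],[0,0,1]]
    - [1,[0,0,0],[0,0,1]]
    - [1,[0,0,0],[0,0,1]]
    - [1,[0,0,0],[0,0,1]]

```text
time: 3.1
ee_pos: [0.4806, -0.0547, 0.2309]
tcp_rot: [-180.0, 0.0, 80.9]
wrist_force: [0.3, -0.3, -0.3]
opening: 0.0854
```

>>> arm_command:
  motion:
    - [1,[0,0,0],[0,0,1]]
    - [1,[0,0,0],[0,0,1]]
    - [1,[0,0,0],[0,0,1]]
    - [1,[0,0,0],[0,0,1]]
    - [1,[0,0,0],[0,0,1]]
    - [1,[0,0,0],[0,0,1]]
    - [1,[0,0,0],[0,0,1]]
    - [1,[0,0,0],[0,0,1]]
    - [1,[0,0,0],[0,0,1]]
    - [1,[0,0,0],[0,0,1]]
    - [1,[0,0,0],[0,0,1]]
    - [1,[0,0,0],[0,0,1]]

```text
time: 4.6
ee_pos: [0.4806, -0.0547, 0.231]
tcp_rot: [-180.0, 0.0, 8.9]
wrist_force: [0.3, -0.6, 0.6]
opening: 0.0854
```

>>> arm_command:
  motion:
    - [1,[0,0,0],[0,0,1]]
    - [1,[0,0,0],[0,0,1]]
    - [1,[0,0,0],[0,0,1]]
    - [1,[0,0,0],[0,0,0.3]]
    - [1,[0,0,0],[0,0,0]]

```text
time: 5.22
ee_pos: [0.4778, -0.074, 0.2311]
tcp_rot: [-179.2, 0.0, -9.3]
wrist_force: [-0.1, -0.4, -1.1]
opening: 0.0856
```

Run:
```python
from h import *
import cv2
o=bot.get_obs(); print(o["time"],o["ee_pos"],o["tcp_rot"],o["q"],o["wrist_force"])
c=cal("wrist"); np.savez("w1.npz",K=c[0],T=c[1]); print(c)
im=viewer.camera("wrist"); cv2.imwrite("pics/w1.png",im)
```

```text
5.225 [ 0.4777625 -0.0740406  0.2311024] [-1.79181391e+02  4.06336757e-02 -9.25316721e+00] [ -9.29179665  -4.0810132    0.93676299  95.05896182   0.81858179
 179.96136663] [-0.09733186 -0.38467427 -1.07116417]
(array([[342.49136236,   0.        , 282.56616315],
       [  0.        , 342.49136236, 209.62149312],
       [  0.        ,   0.        ,   1.        ]]), array([[-0.16192512, -0.93981226, -0.3008873 ,  0.55505903],
       [-0.9867    ,  0.14979184,  0.06313096, -0.08751952],
       [-0.01426079,  0.30710799, -0.95156782,  0.37414073],
       [ 0.        ,  0.        ,  0.        ,  1.        ]]))
```

View pics/w1.png

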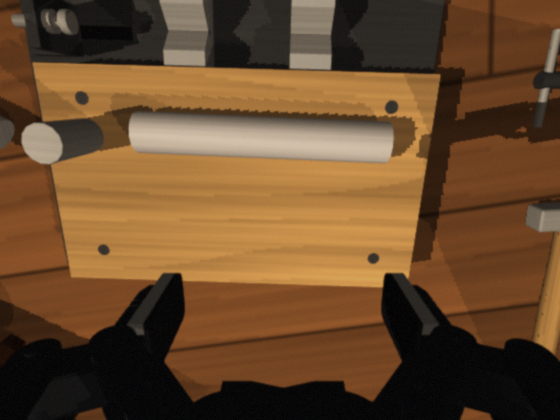

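The wrist view shows the bar from (130,133) to (391,141), and the board corners at (33,63), (439,73), (409,287) and (70,277). Joint 6 is at its limit because I turned the wrong way. I'll turn back to yaw 169 and use this picture to refine the jig pose.

Run:
```python
from h import *
import cv2
a=cv2.imread("pics/w1.png")[0:300,0:460]
b=cv2.resize(a[0:170],None,fx=1.7,fy=3.4,interpolation=cv2.INTER_CUBIC); cv2.imwrite("pics/w1c.png",b)
d=np.load("w1.npz");K,T=d["K"],d["T"]
v=np.load("jig.npy")
from scipy.optimize import least_squares
obs=[((33,63),(-.031,.19,.05)),((439,73),(-.031,-.17,.05)),((409,287),(-.244,-.17,.05)),((70,277),(-.244,.19,.05))]
def P(v,p):
    c,sn=np.cos(v[2]),np.sin(v[2]); return np.array([v[0]+c*p[0]-sn*p[1],v[1]+sn*p[0]+c*p[1],p[2]])
def J(v,w):
    c,sn=np.cos(v[2]),np.sin(v[2]); dd=np.asarray(w[:2])-v[:2]; return np.array([c*dd[0]+sn*dd[1],-sn*dd[0]+c*dd[1]])
f=lambda v:np.concatenate([proj(K,T,P(v,p))-uv for uv,p in obs])
r=least_squares(f,v); print(r.x,np.degrees(r.x[2]),f(r.x).round(1))
for uv,z in [((131,133),.068),((391,141),.068),((47,22),.0575),((76,22),.0575)]: print(uv,J(r.x,ray(K,T,uv,z)),J(v,ray(K,T,uv,z)))
```

```text
[ 0.61700107 -0.06176965 -0.18675538] -10.700295213827829 [-1.5 -0.3  1.6 -0.2 -1.5  0.3  1.4  0.7]
(131, 133) [-0.08785251  0.1004652 ] [-0.08843954  0.10136306]
(391, 141) [-0.08892093 -0.12851162] [-0.08892805 -0.12761572]
(47, 22) [1.63483763e-04 1.65351084e-01] [-0.00058816  0.16647165]
(76, 22) [0.00068367 0.14101288] [-6.33534964e-06  1.42134843e-01]
```

View pics/w1c.png

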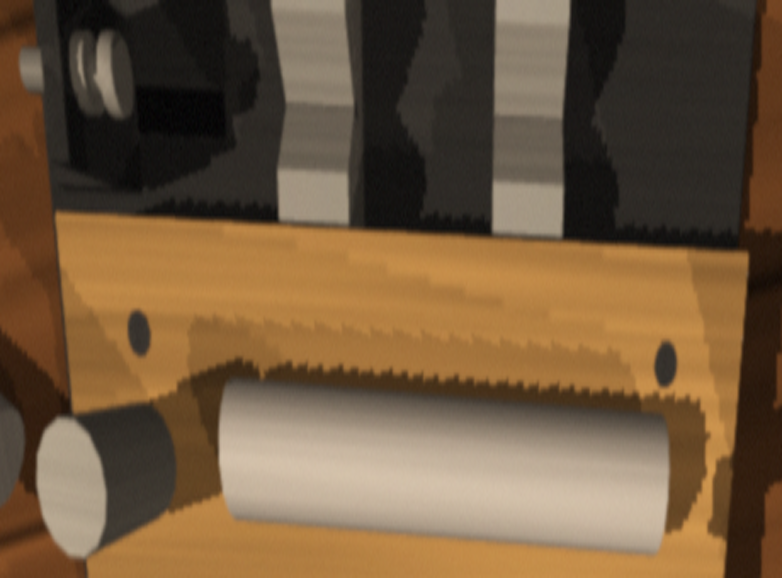

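>>> arm_command:
  motion:
    - [1,[0,0,0],[0,0,-1]]
    - [1,[0,0,0],[0,0,-1]]
    - [1,[0,0,0],[0,0,-1]]
    - [1,[0,0,0],[0,0,-1]]
    - [1,[0,0,0],[0,0,-1]]
    - [1,[0,0,0],[0,0,-1]]
    - [1,[0,0,0],[0,0,-1]]
    - [1,[0,0,0],[0,0,-1]]
    - [1,[0,0,0],[0,0,-1]]
    - [1,[0,0,0],[0,0,-1]]
    - [1,[0,0,0],[0,0,-1]]
    - [1,[0,0,0],[0,0,-1]]

```text
time: 6.78
ee_pos: [0.4779, -0.0733, 0.2312]
tcp_rot: [-179.7, -0.8, 63.0]
wrist_force: [0.9, 0.0, 0.2]
opening: 0.0852
```

>>> arm_command:
  motion:
    - [1,[0,0,0],[0,0,-1]]
    - [1,[0,0,0],[0,0,-1]]
    - [1,[0,0,0],[0,0,-1]]
    - [1,[0,0,0],[0,0,-1]]
    - [1,[0,0,0],[0,0,-1]]
    - [1,[0,0,0],[0,0,-1]]
    - [1,[0,0,0],[0,0,-1]]
    - [1,[0,0,0],[0,0,-1]]
    - [1,[0,0,0],[0,0,-1]]
    - [1,[0,0,0],[0,0,-1]]
    - [1,[0,0,0],[0,0,-1]]
    - [1,[0,0,0],[0,0,-1]]

```text
time: 8.28
ee_pos: [0.4779, -0.0733, 0.2313]
tcp_rot: [179.4, -0.5, 135.1]
wrist_force: [-0.3, 0.1, -0.3]
opening: 0.0855
```

>>> arm_command:
  motion:
    - [1,[0,0,0],[0,0,-1]]
    - [1,[0,0,0],[0,0,-1]]
    - [1,[0,0,0],[0,0,-1]]
    - [1,[0,0,0],[0,0,-1]]
    - [1,[0,0,0],[0,0,-1]]
    - [1,[0,0,0],[0,0,0]]

```text
time: 9.02
ee_pos: [0.4779, -0.0733, 0.2312]
tcp_rot: [179.2, -0.1, 164.8]
wrist_force: [-0.6, 0.4, 0.1]
opening: 0.0854
```

>>> arm_command:
  motion:
    - [0.6,[0,0.38,0],[0.13,0,-0.73]]
    - [0.6,[0,0,0],[0,0,0]]
    - [0.6,[0,0,0.8],[0,0,0]]
    - [0.6,[0,0,0.8],[0,0,0]]
    - [0.6,[0,0,0.8],[0,0,0]]
    - [0.6,[0,0,0.3],[0,0,0]]
    - [0.6,[0,0,0],[0,0,0]]

```text
time: 9.9
ee_pos: [0.4833, -0.0516, 0.0695]
tcp_rot: [180.0, -0.1, 169.1]
wrist_force: [0.5, 0.4, 0.8]
opening: 0.0516
```

Run:
```python
from h import *
import cv2
o=bot.get_obs(); print(o["time"],o["ee_pos"],o["tcp_rot"],o["q"],o["wrist_force"],o["opening"])
im=viewer.camera("scene"); cv2.imwrite("pics/s2.png",cv2.resize(im[130:300,150:380],None,fx=3.3,fy=3.3,interpolation=cv2.INTER_CUBIC))
```

```text
9.9 [ 0.48332243 -0.05156075  0.06950021] [ 1.79969474e+02 -1.41503829e-01  1.69135973e+02] [-6.11398106e+00 -3.64277374e+00 -1.65225950e+01  7.72586688e+01
  4.21385804e-02  4.75003276e+00] [0.45298397 0.41206386 0.82482312] 0.05163246207214714
```

View pics/s2.png

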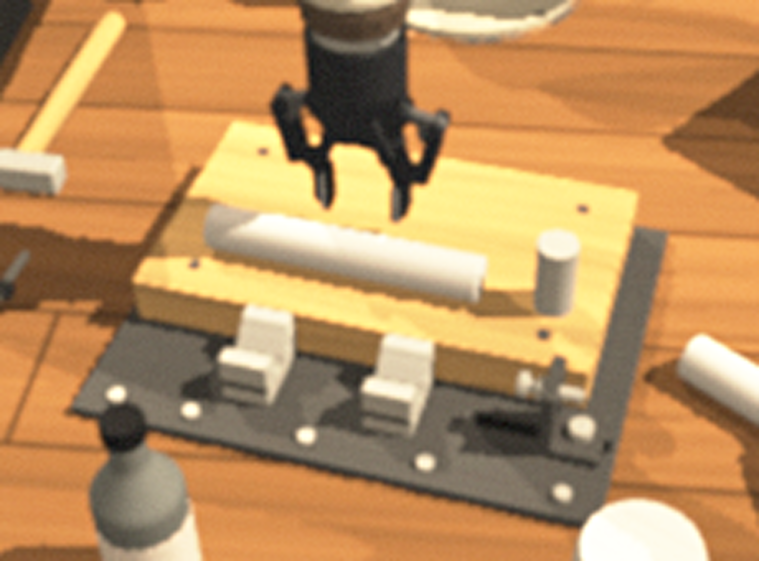

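>>> arm_command:
  motion:
    - [0.6,[0,0,0.22],[0,0,0]]
    - [0.6,[-0.1,0,0],[0,0,0]]
    - [0.6,[-0.1,0,0],[0,0,0]]
    - [0.6,[-0.06,0,0],[0,0,0]]
    - [0.6,[-0.06,0,0],[0,0,0]]
    - [0.6,[-0.06,0,0],[0,0,0]]
    - [0.6,[-0.06,0,0],[0,0,0]]
    - [0.6,[-0.06,0,0],[0,0,0]]
    - [0.6,[-0.06,0,0],[0,0,0]]
    - [0.6,[-0.06,0,0],[0,0,0]]

```text
time: 11.2
ee_pos: [0.5205, -0.0584, 0.0564]
tcp_rot: [180.0, -0.1, 169.2]
wrist_force: [-0.4, 0.4, -0.4]
opening: 0.0514
```

Run:
```python
from h import *
import cv2
o=bot.get_obs(); print(o["time"],o["ee_pos"],o["tcp_rot"],o["wrist_force"],o["opening"])
im=viewer.camera("scene"); cv2.imwrite("pics/s3.png",cv2.resize(im[130:300,150:380],None,fx=3.3,fy=3.3,interpolation=cv2.INTER_CUBIC))
```

```text
11.2 [ 0.5204618  -0.05838085  0.05637556] [ 1.79960339e+02 -7.02369104e-02  1.69208117e+02] [-0.37662309  0.3931578  -0.4026024 ] 0.051353528396395974
```

View pics/s3.png

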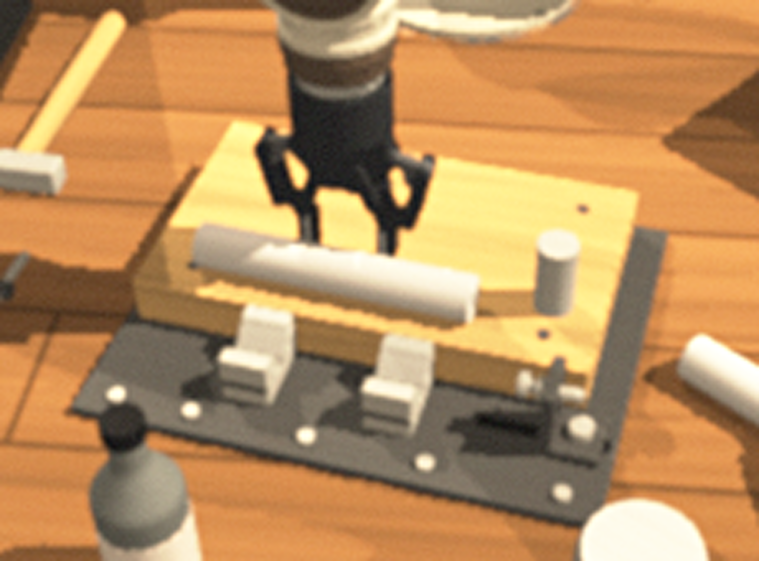

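The bar is rolling ahead of the fingers and stays parallel to the groove. I'll carry on.

>>> arm_command:
  motion:
    - [0.6,[-0.06,0,0],[0,0,0]]
    - [0.6,[-0.06,0,0],[0,0,0]]
    - [0.6,[-0.06,0,0],[0,0,0]]
    - [0.6,[-0.06,0,0],[0,0,0]]
    - [0.6,[-0.06,0,0],[0,0,0]]
    - [0.6,[-0.06,0,0],[0,0,0]]
    - [0.6,[-0.06,0,0],[0,0,0]]
    - [0.6,[-0.06,0,0],[0,0,0]]
    - [0.6,[-0.06,0,0],[0,0,0]]
    - [0.6,[-0.06,0,0],[0,0,0]]
    - [0.6,[-0.06,0,0],[0,0,0]]

```text
time: 12.62
ee_pos: [0.5593, -0.0658, 0.0563]
tcp_rot: [180.0, -0.1, 169.2]
wrist_force: [-1.0, 0.1, 0.2]
opening: 0.0514
```

Run:
```python
from h import *
import cv2
o=bot.get_obs(); print(o["time"],o["ee_pos"],o["tcp_rot"],o["wrist_force"],o["opening"])
im=viewer.camera("scene"); cv2.imwrite("pics/s4.png",cv2.resize(im[130:300,150:380],None,fx=3.3,fy=3.3,interpolation=cv2.INTER_CUBIC))
```

```text
12.625 [ 0.55934981 -0.06580369  0.0563103 ] [ 1.79962904e+02 -7.22740213e-02  1.69208113e+02] [-1.02378974  0.06942658  0.22728138] 0.0513651230456858
```

View pics/s4.png

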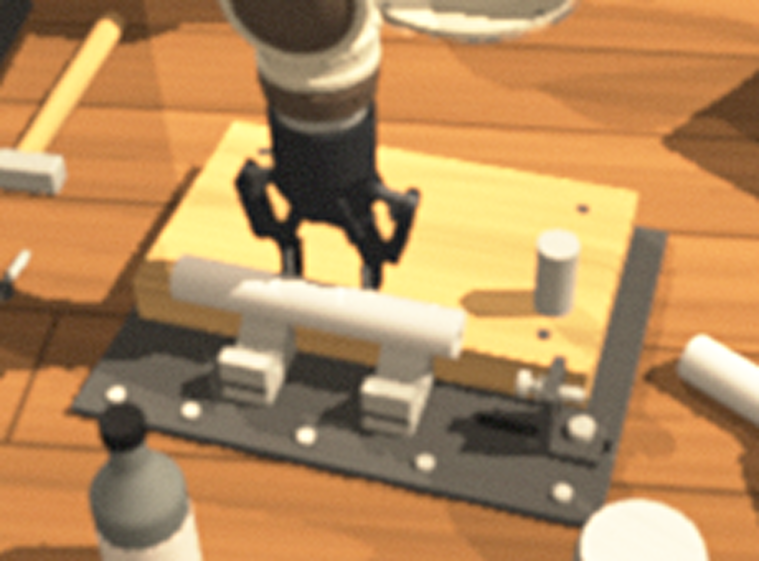

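>>> arm_command:
  motion:
    - [0.6,[-0.06,0,0],[0,0,0]]
    - [0.6,[-0.06,0,0],[0,0,0]]
    - [0.6,[-0.06,0,0],[0,0,0]]
    - [0.6,[-0.04,0,0],[0,0,0]]
    - [0.6,[0,0,0],[0,0,0]]
    - [0.6,[0,0,0],[0,0,0]]

```text
time: 13.42
ee_pos: [0.572, -0.0682, 0.0562]
tcp_rot: [180.0, -0.1, 169.2]
wrist_force: [-0.1, 0.2, -0.6]
opening: 0.0516
```

Run:
```python
from h import *
import cv2
o=bot.get_obs(); print(o["time"],o["ee_pos"],o["tcp_rot"],o["wrist_force"],o["opening"])
im=viewer.camera("scene"); cv2.imwrite("pics/s5.png",cv2.resize(im[130:300,150:380],None,fx=3.3,fy=3.3,interpolation=cv2.INTER_CUBIC))
```

```text
13.425 [ 0.57201193 -0.06823679  0.05623753] [ 1.79963907e+02 -8.14395620e-02  1.69205471e+02] [-0.10852024  0.21648521 -0.5780826 ] 0.05160908185723596
```

View pics/s5.png

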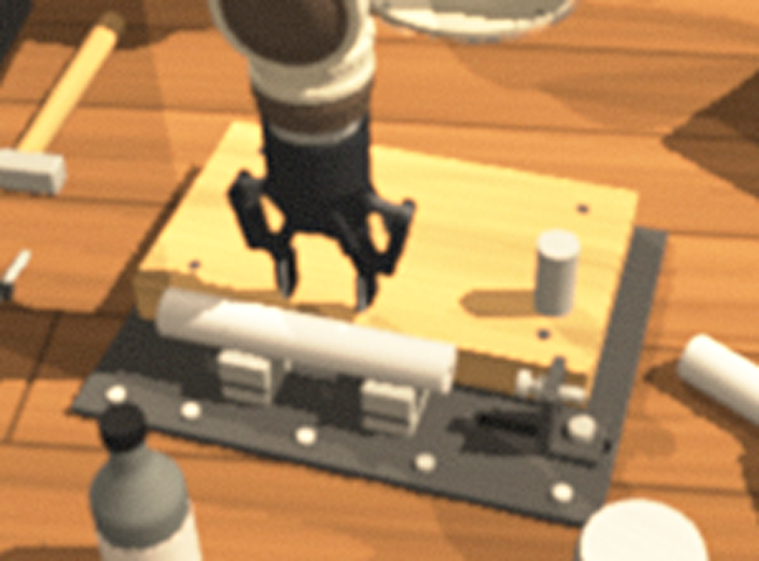

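The bar has dropped and lies across both V-blocks, with its ends at about (170,315) and (450,368) in the crop. Now I'll raise the hand and check the clearance to the bottle for the end push.

>>> arm_command:
  motion:
    - [0.6,[0.1,0,0],[0,0,0]]
    - [0.3,[0,0,-0.85],[0,0,0]]
    - [0,[0,0,-0.85],[0,0,0]]
    - [0,[-0.17,-0.76,0],[0,0,1]]

```text
time: 13.98
ee_pos: [0.5695, -0.1127, 0.1634]
tcp_rot: [179.9, 0.3, 163.3]
wrist_force: [1.2, 0.7, -0.2]
opening: 0.0001
```

Run:
```python
from h import *
import cv2
o=bot.get_obs(); print(o["time"],o["ee_pos"],o["tcp_rot"],o["wrist_force"],o["opening"])
v=[.617,-.0625,np.radians(-10.8)]
def J(w):
    c,sn=np.cos(v[2]),np.sin(v[2]); dd=np.asarray(w[:2])-v[:2]; return np.array([c*dd[0]+sn*dd[1],-sn*dd[0]+c*dd[1]]).round(3)
print("jig tcp",J(o["ee_pos"]))
print("bottle top",J(ray(*cal("top"),(350,101),.17)),"scene cap",J(ray(*cal("scene"),(187,257),.17)),J(ray(*cal("scene"),(196,310),0.0)))
im=viewer.camera("top"); cv2.imwrite("pics/t6.png",cv2.resize(im[80:230,220:390],None,fx=4,fy=4,interpolation=cv2.INTER_CUBIC))
```

```text
13.975 [ 0.5694657  -0.11272618  0.16337243] [179.90112236   0.34571678 163.31156604] [ 1.16978116  0.71137556 -0.18548252] 0.00010239944821527381
jig tcp [-0.037 -0.058]
bottle top [ 0.187 -0.05 ] scene cap [ 0.193 -0.052] [ 0.199 -0.056]
```

View pics/t6.png

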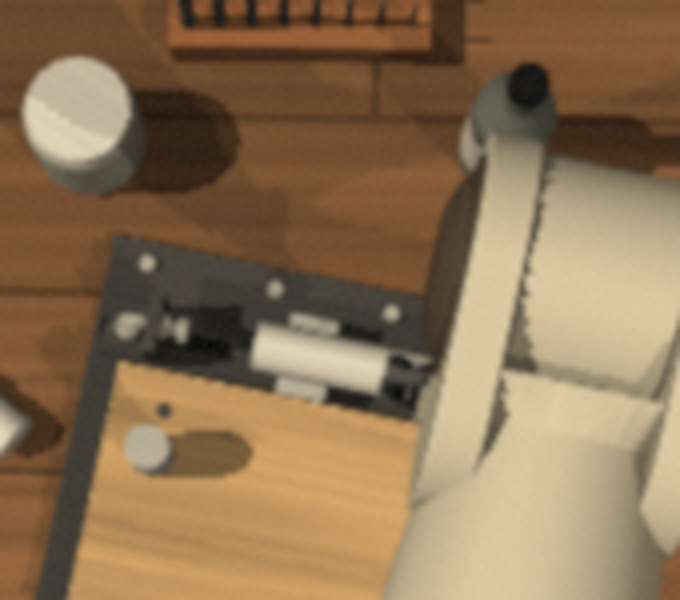

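>>> arm_command:
  motion:
    - [0,[0,0,0],[0,0,1]]
    - [0,[0,0,0],[0,0,1]]
    - [0,[0,0,0],[0,0,1]]
    - [0,[0,0,0],[0,0,1]]
    - [0,[0,0,0],[0,0,1]]
    - [0,[0,0,0],[0,0,1]]
    - [0,[0,0,0],[0,0,1]]
    - [0,[0,0,0],[0,0,1]]
    - [0,[0,0,0],[0,0,1]]
    - [0,[0,0,0],[0,0,1]]
    - [0,[0,0,0],[0,0,1]]
    - [0,[0,0,0],[0,0,1]]

```text
time: 15.52
ee_pos: [0.5673, -0.1138, 0.1581]
tcp_rot: [-179.9, -0.1, 91.0]
wrist_force: [-0.2, -0.8, 0.4]
opening: -0.0002
```

>>> arm_command:
  motion:
    - [0,[0,0,0],[0,0,1]]
    - [0,[0,0,0],[0,0,1]]
    - [0,[-0.78,0.31,0],[0,0,0]]
    - [0,[-0.78,0.31,0],[0,0,0]]
    - [0,[0,0,0],[0,0,0]]

```text
time: 16.15
ee_pos: [0.5864, -0.2155, 0.1573]
tcp_rot: [-179.9, -0.0, 79.0]
wrist_force: [-0.9, 0.1, -0.5]
opening: 0.0005
```

```bash
cat >> h.py <<'E'
v=[.617,-.0625,np.radians(-10.8)]
def J(w):
    c,sn=np.cos(v[2]),np.sin(v[2]); dd=np.asarray(w[:2])-v[:2]; return np.array([c*dd[0]+sn*dd[1],-sn*dd[0]+c*dd[1]]).round(4)
E
python3 - <<'E'
from h import *
import cv2
o=bot.get_obs(); print(o["time"],o["ee_pos"],o["tcp_rot"],o["q"],o["wrist_force"],o["opening"])
print("jig tcp",J(o["ee_pos"]))
print("barL", J(ray(*cal("top"),(253/4+219.6,345/4+79.6),.0575)))
im=viewer.camera("scene"); cv2.imwrite("pics/s7.png",cv2.resize(im[130:300,150:380],None,fx=3.3,fy=3.3,interpolation=cv2.INTER_CUBIC))
im=viewer.camera("wrist"); cv2.imwrite("pics/w7.png",im)
c=cal("wrist"); np.savez("w7.npz",K=c[0],T=c[1])
E
```

```text
16.15 [ 0.5863852  -0.21550064  0.15731465] [-1.79875504e+02 -2.32090618e-02  7.90201247e+01] [-2.01801019e+01  1.46168024e+01  1.28524988e+01  8.83623019e+01
  3.00536349e-03  8.07997448e+01] [-0.90990784  0.07697594 -0.4582208 ] 0.0004978959218460283
jig tcp [-0.0014 -0.156 ]
barL [-0.0005  0.0958]
```

View pics/s7.png

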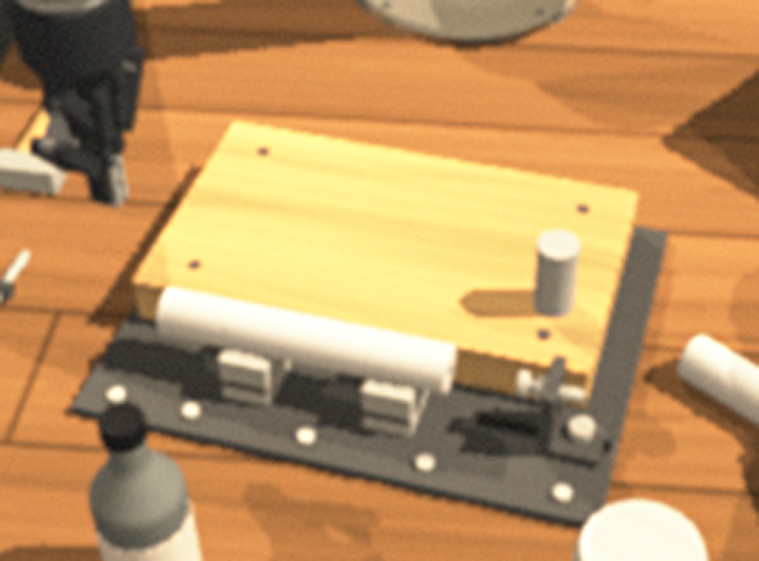

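View pics/w7.png

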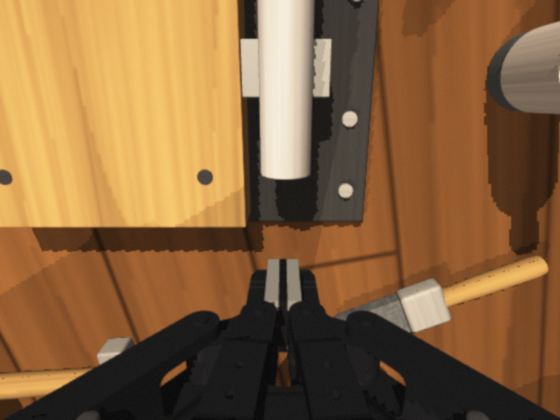

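Run:
```python
from h import *
d=np.load("w7.npz")
for z in(.0755,.0575): print(J(ray(d["K"],d["T"],(286,178),z)))
print("key",J(ray(*cal("top"),(408,205),.02)),"hammer/brush",J(ray(*cal("top"),(415,165),.02)))
for u in((262,90),(312,90)):print(J(ray(d["K"],d["T"],u,.0575)))
```

```text
[-0.     -0.1241]
[ 1.000e-04 -1.281e-01]
key [-0.0345 -0.2921] hammer/brush [ 0.088  -0.2902]
[-0.0161 -0.0678]
[ 0.0175 -0.0679]
```

>>> arm_command:
  motion:
    - [0,[0,0.02,0.87],[0,0,0]]
    - [0,[0,0,0.87],[0,0,0]]
    - [0,[0,0,0],[0,0,0]]
    - [0,[0.06,0,0],[0,0,0]]
    - [0,[0.06,0,0],[0,0,0]]
    - [0,[0.06,0,0],[0,0,0]]
    - [0,[0.06,0,0],[0,0,0]]
    - [0,[0.06,0,0],[0,0,0]]

```text
time: 17.25
ee_pos: [0.5914, -0.1962, 0.0545]
tcp_rot: [-180.0, 0.1, 79.2]
wrist_force: [-2.0, -6.7, 2.8]
opening: -0.0001
```

Run:
```python
from h import *
import cv2
o=bot.get_obs(); print(o["time"],o["ee_pos"],o["tcp_rot"],o["wrist_force"])
print("jig tcp",J(o["ee_pos"]))
im=viewer.camera("scene"); cv2.imwrite("pics/s8.png",cv2.resize(im[130:300,150:380],None,fx=3.3,fy=3.3,interpolation=cv2.INTER_CUBIC))
```

```text
17.25 [ 0.59140172 -0.19618264  0.05448189] [-1.79985783e+02  9.81272399e-02  7.91668707e+01] [-1.97631695 -6.6638563   2.84074675]
jig tcp [-1.000e-04 -1.361e-01]
```

View pics/s8.png

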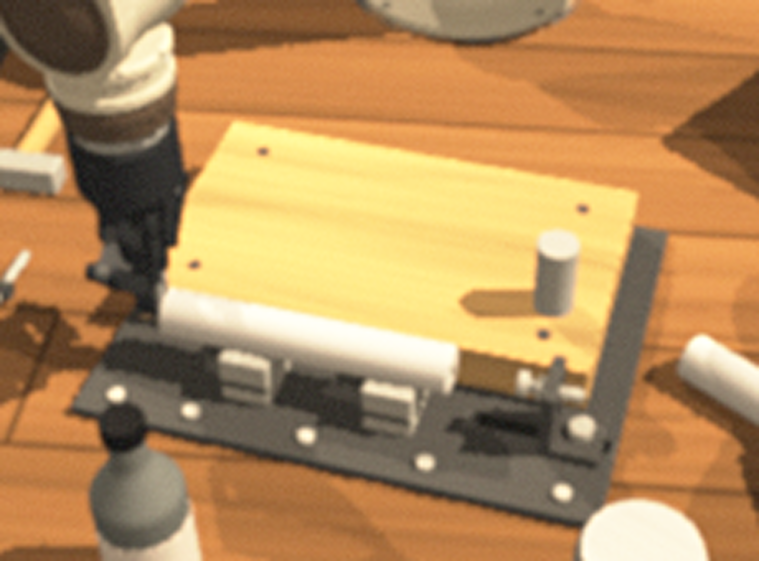

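Contact came at y = -136, as predicted, with about 7 N of sliding force. I'll push on to about 10 mm short of the stop.

>>> arm_command:
  motion:
    - [0,[0.06,0,0],[0,0,0]]
    - [0,[0.06,0,0],[0,0,0]]
    - [0,[0.06,0,0],[0,0,0]]
    - [0,[0.06,0,0],[0,0,0]]
    - [0,[0.06,0,0],[0,0,0]]
    - [0,[0.06,0,0],[0,0,0]]
    - [0,[0.06,0,0],[0,0,0]]
    - [0,[0.06,0,0],[0,0,0]]
    - [0,[0.06,0,0],[0,0,0]]
    - [0,[0.06,0,0],[0,0,0]]
    - [0,[0,0,0],[0,0,0]]

```text
time: 18.68
ee_pos: [0.5982, -0.1608, 0.0545]
tcp_rot: [-180.0, 0.1, 79.2]
wrist_force: [-2.1, -4.8, 2.3]
opening: -0.0
```

Run:
```python
from h import *
import cv2
o=bot.get_obs(); print(o["time"],o["ee_pos"],o["tcp_rot"],o["wrist_force"])
print("jig tcp",J(o["ee_pos"]))
im=viewer.camera("scene"); cv2.imwrite("pics/s9.png",cv2.resize(im[190:290,200:350],None,fx=5,fy=5,interpolation=cv2.INTER_CUBIC))
```

```text
18.675 [ 0.59817146 -0.16076653  0.05446178] [-1.79988882e+02  7.06808129e-02  7.91654164e+01] [-2.05210084 -4.83971089  2.27483848]
jig tcp [-1.000e-04 -1.001e-01]
```

View pics/s9.png

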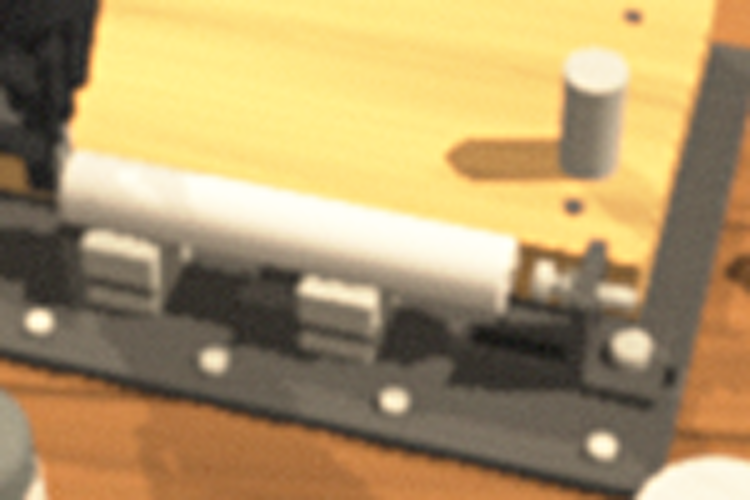

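>>> arm_command:
  motion:
    - [0,[0.04,0,0],[0,0,0]]
    - [0,[0.04,0,0],[0,0,0]]
    - [0,[0.04,0,0],[0,0,0]]
    - [0,[0.04,0,0],[0,0,0]]
    - [0,[0,0,0],[0,0,0]]

```text
time: 19.35
ee_pos: [0.6, -0.1515, 0.0545]
tcp_rot: [-180.0, 0.1, 79.2]
wrist_force: [-1.2, -5.8, 3.1]
opening: -0.0002
```

>>> arm_command:
  motion:
    - [0,[0.02,0,0],[0,0,0]]
    - [0,[0.01,0,0],[0,0,0]]
    - [0,[0,0,0],[0,0,0]]

```text
time: 19.73
ee_pos: [0.6003, -0.1499, 0.0545]
tcp_rot: [-180.0, 0.1, 79.1]
wrist_force: [-1.5, -7.0, 3.2]
opening: -0.0001
```

>>> arm_command:
  motion:
    - [0,[0.015,0,0],[0,0,0]]
    - [0,[0.01,0,0],[0,0,0]]
    - [0,[0,0,0],[0,0,0]]

```text
time: 20.1
ee_pos: [0.6005, -0.1485, 0.0545]
tcp_rot: [-180.0, 0.1, 79.1]
wrist_force: [-1.4, -7.1, 3.6]
opening: -0.0
```

>>> arm_command:
  motion:
    - [0,[0.015,0,0],[0,0,0]]
    - [0,[0.01,0,0],[0,0,0]]
    - [0,[0,0,0],[0,0,0]]

```text
time: 20.48
ee_pos: [0.6006, -0.1481, 0.0546]
tcp_rot: [-180.0, 0.2, 79.1]
wrist_force: [-2.1, -11.7, 3.6]
opening: 0.0
```

Run:
```python
from h import *
import cv2
o=bot.get_obs(); print(o["time"],o["ee_pos"],o["wrist_force"])
print("jig tcp",J(o["ee_pos"]))
im=viewer.camera("scene"); cv2.imwrite("pics/s10.png",cv2.resize(im[200:270,250:350],None,fx=8,fy=8,interpolation=cv2.INTER_CUBIC))
im=viewer.camera("top"); cv2.imwrite("pics/t10.png",cv2.resize(im[140:200,235:335],None,fx=8,fy=8,interpolation=cv2.INTER_CUBIC))
```

```text
20.475 [ 0.6006247  -0.1480609   0.05455162] [ -2.10961708 -11.74544697   3.62372256]
jig tcp [-0.0001 -0.0871]
```

View pics/s10.png

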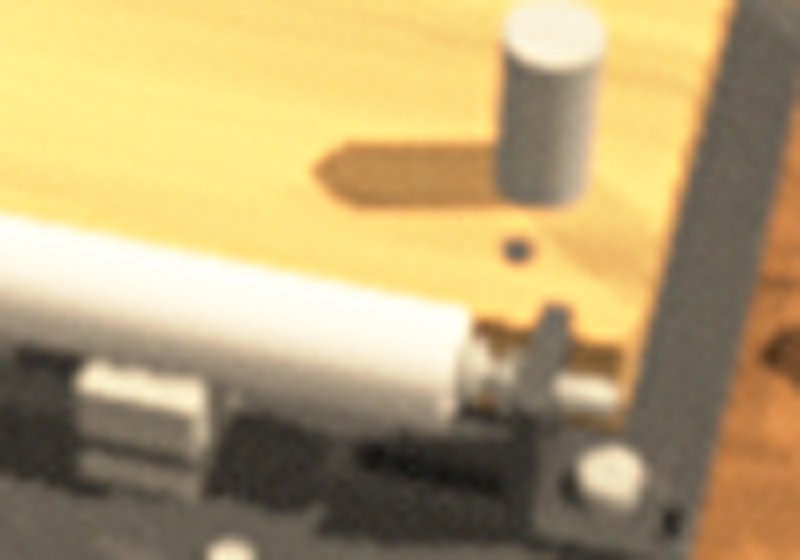

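View pics/t10.png

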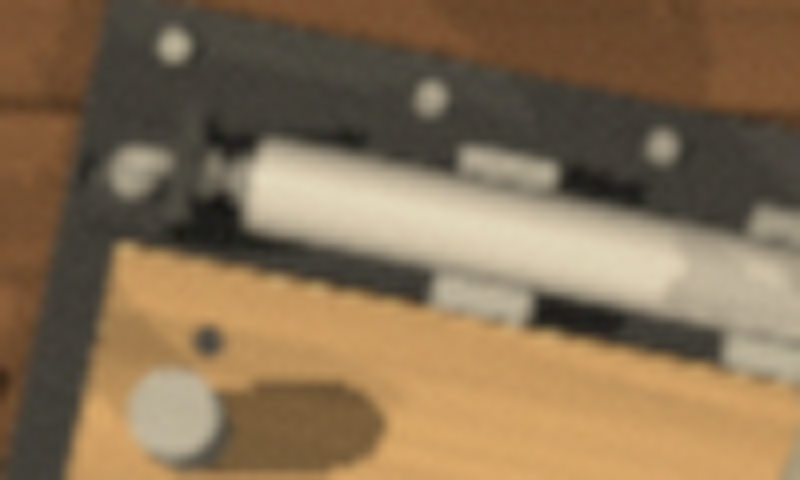

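The force jumped to about 12 N and the TCP almost stopped, so the bar is probably on the stop. One more small press should confirm it.

>>> arm_command:
  motion:
    - [0,[0.015,0,0],[0,0,0]]
    - [0,[0,0,0],[0,0,0]]

```text
time: 20.82
ee_pos: [0.6006, -0.1481, 0.0546]
tcp_rot: [-180.0, 0.3, 79.1]
wrist_force: [-3.8, -16.2, 3.2]
opening: -0.0
```

>>> arm_command:
  motion:
    - [0,[-0.06,0,0],[0,0,0]]
    - [0,[-0.2,0,0],[0,0,0]]
    - [0,[-0.5,0,0],[0,0,0]]
    - [0,[0,0,-0.8],[0,0,0]]
    - [0,[-0.3,0,-0.8],[0,0,0]]
    - [0,[-0.5,-0.3,-0.6],[0,0,0]]
    - [0,[0,0,0],[0,0,0]]
    - [0,[0,0,0],[0,0,0]]

```text
time: 21.82
ee_pos: [0.5657, -0.2336, 0.185]
tcp_rot: [-179.9, -0.1, 79.2]
wrist_force: [0.7, 1.0, -0.6]
opening: -0.0001
```

Run:
```python
from h import *
import cv2
o=bot.get_obs(); print(o["time"],o["ee_pos"],o["wrist_force"],o["qd"])
print("jig tcp",J(o["ee_pos"]))
im=viewer.camera("scene"); cv2.imwrite("pics/s11f.png",im);cv2.imwrite("pics/s11.png",cv2.resize(im[190:290,200:350],None,fx=5,fy=5,interpolation=cv2.INTER_CUBIC))
im=viewer.camera("top"); cv2.imwrite("pics/t11.png",cv2.resize(im[135:215,230:380],None,fx=5,fy=5,interpolation=cv2.INTER_CUBIC))
```

```text
21.825 [ 0.56567795 -0.23364226  0.18500757] [ 0.72027764  0.98105329 -0.57922223] [ 0.9108145   0.86214892 -0.91708023 -0.0883355  -0.0678764   0.09277941]
jig tcp [-0.0183 -0.1777]
```

View pics/s11.png

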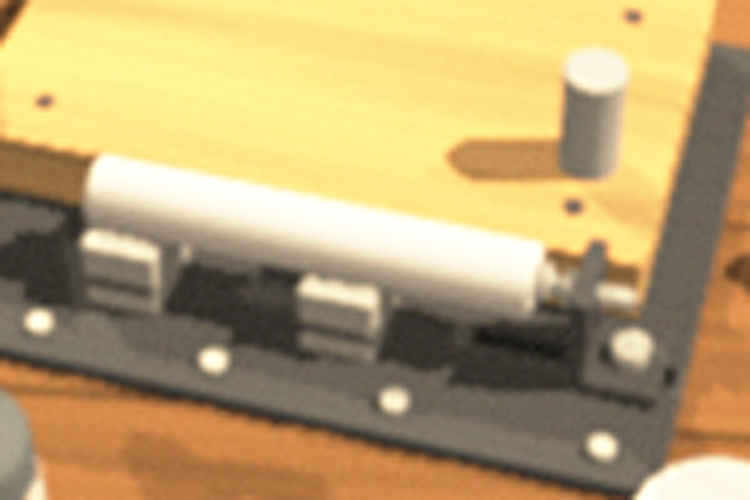

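View pics/t11.png

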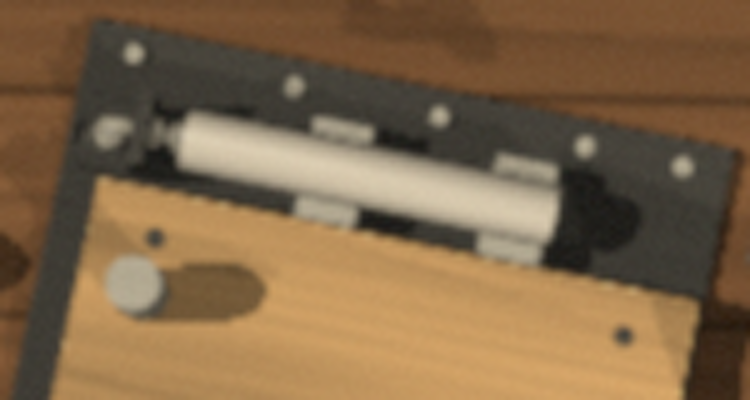

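View pics/s11f.png

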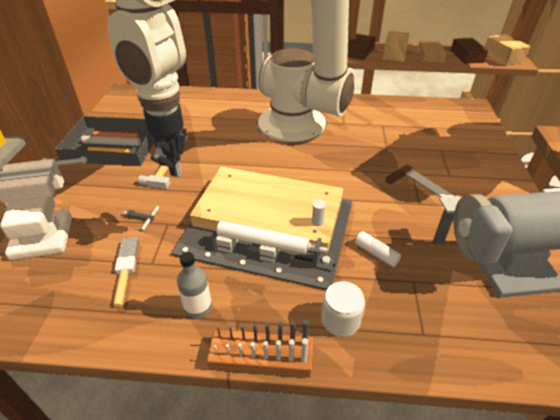

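In the last scene crop the bar's left end, at (543,275), touches the screw head. It hasn't shifted since the press: image column 308.6 now, 308.8 then. The hand is up and clear, and everything else is where it was.

```bash
python3 -c "
from workcell import bot
print(bot.job_done()); print(bot.get_obs()['time'])"
```

```text
the job is handed in; nothing more can be done
None
the job is handed in; nothing more can be done
```

The bar was rolled into both V-blocks, then slid about 48 mm until its left end was against the screw head. I handed the job in at about 22 s of the 54 s allowed; no verdict was given.

- **Rolling:** I pushed from behind with two part-open fingers at about 30 mm/s. The bar rolled about 70 mm along the board and dropped into both V-blocks. I didn't measure its turn directly; at that distance it should be about 3.9 rad.
- **End push:** I used the shut fingers on the free end, against about 5–7 N of sliding force. At the stop the TCP stayed put while the force rose to about 12 N, then 16 N. That puts the bar's left end at jig y ≈ 144 mm, and the images had put the screw head at 142–145 mm.
- **Last checks:** After the hand backed off, the bar's left end had not moved in the pictures and still touched the screw head. The bar looked level in both V-blocks, nothing else looked moved, and the hand was about 100 mm above the bar and off to one side.
- **What went wrong or disagreed:** I first turned the wrist the wrong way, so joint 6 came up against its limit (179.96°, range 180°), and turning back cost about 4 s. The cameras put the bar's ends about 5 mm apart, which did not affect the result.

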